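# Put the charged battery on the dartboard light

### The job

Move the charged battery pack from its charger to the dartboard light: press the charger's spring catch so that the pack pops loose, slide it off, and then slide it front end first along the rails on the back of the light until it is fully home and the light's catch clicks up behind it. Where the light's stop is set must be found by feel: push gently, no harder than about 20 N. Let go at the end, and leave the cup, the wooden discs and the dart where they are.

Things in the scene. Friction and masses are not known exactly. Their poses are not given: they have to be found in the camera images.
- light: LED panel light lying face down, fixed (does not slide): black case 200 x 130 mm, back up, aluminium yoke bar round its far end and sides (to x 157, y +-81 mm; 30 mm high). Origin: on the counter under the case's middle. x runs along the battery rails the way a pack is slid ON, z up. Two dimmer knobs (18 mm wide, top 40 mm above the counter) at y -49 mm, x -55 and -15 mm
- light_plate (a point): Point at light x = -48 mm, y = 0 on the top face of the light's flat aluminium battery plate, 34 mm above the counter; axes as the light's. The plate spans light x -90 to 100 mm, y +-29 mm. Packs slide on it. A pack set down with its centre here lies flat, just before the rails and the tooth of the catch
- light_rail_mouth (a point): Middle of the rails' flared mouth, on the light's plate, light x = 2 mm. Walls about 53 mm apart here, 42 mm from x = 18 on, 8 mm high. From x = 18 to 90 mm inward lips (34 mm apart, 5.5 to 8 mm above the plate) run in the pack's side grooves: a pack can be set down only with its front end behind x = 16 mm. Play 2 mm each side, 1.5 mm in height
- light_home (a point): Nominal centre of a clicked-in pack: light x = 43 mm, y 0, 56 mm above the counter. Stop, catch and pusher sit on one carriage screwed down in slots, set up to 10 mm nearer or farther along x; these poses do not show it. A pack clicks 2 mm short of the hard stop (delicate contacts). Pushing it home slowly takes about 8 to 15 N in all; a steep rise after that is the stop. Unclicked, it is pushed back
- light_catch (a joint): The light's spring catch (m): 0 = up (rest, and latched), 0.0045 = its tooth held down by a pack, 0.007 = right down. The tooth stands 4.5 mm out of the plate at light x 2 to 8 mm (nominal), y 0; it runs in a channel under the pack, is pushed down by a bar across the pack's last 6 mm and springs up behind it. Its press pad, like the charger's, is not needed here
- light_pusher (a joint): The light's spring pusher in the stop block (m): 0.014 = right out (no pack), 0 = flush with the stop, about 0.002 with a pack clicked in. It pushes the pack back with 4 N right out, 6 N at the stop, damped
- charger: Grey bench charger, fixed, 150 x 124 mm, 28 mm high, with the same plate (top 34 mm above the counter), rails, stop, catch and pusher as the light. Origin on the counter; x along its rails the way a pack is slid on, z up; case from x -50 to 100 mm. The clicked-in pack's centre is at x 43 mm, y 0. A pack can be lifted off once its front end is behind x = 16 mm (centre behind x = -19 mm)
- charger_catch (a joint): The charger's spring catch (m): 0 = up, latching; 0.007 = right down, a hard stop. Pad and tooth are one piece. The pack is free at 0.005 or more: the pusher then drives it back about 12 mm, past the tooth, where it stays in the rails. Needs 1 N to start, 4 N at the bottom
- catch_pad (a point): Centre of the top face of the charger catch's ribbed grey plastic press pad, 20 mm (charger x) by 16 mm (charger y), beside the rails at charger x 5 mm, y +48 mm; its top is 43 mm above the counter (9 mm above the plate) when up. Pressed straight down; moves with the catch
- pack_center (a point): Centre (half-way up) of the black battery pack: 70 mm long (its x), 38 mm wide (its y), 44 mm high, about 0.18 kg; at the start clicked into the charger. x points to its front end (with the contacts, which goes into the rails first), z up. Side grooves 4 to 10 mm above its underside; above them its plain sides can be gripped across the 38 mm
- cup: Clear plastic cup, 72 mm across the rim, 85 mm high, standing; origin at its underside. To be left alone
- disc0: Loose wooden crokinole disc, 32 mm across, 9.5 mm thick; origin at its underside. To be left alone
- disc1: Another such disc, to be left alone
- disc2: Another such disc, to be left alone
- disc3: Another such disc, to be left alone
- dart: Steel-tipped dart, 150 mm long, lying in a small rubber rest, to be left alone; origin under the rest
Not all that is in view belongs to the job. Leave any blue look-alike of the charger alone. Of the things that look like the part that bears pack_center, the larger one is meant.

How it is judged (in metres and radians):
On the way:
1. the charger's catch is pressed down and the pack pops loose, still in the charger's rails (value of joint charger_catch above 0.004 m and x of pack_center in the frame of charger between 0.015 and 0.037 m and z of pack_center in the frame of charger below 0.06 m), for 0.05 s.
At the end, for the whole second after the job is handed in: The pack sits in the light's rails fully home: pusher pressed back to less than 4 mm and the catch up behind it (below 1.5 mm), within 14 mm along and 4 mm across of light_home, lying flat and in line, at rest and let go (value of joint light_pusher below 0.004 m and value of joint light_catch below 0.0015 m and x of pack_center in the frame of light between 0.029 and 0.057 m and y of pack_center in the frame of light between -0.004 and 0.004 m and z of pack_center in the frame of light between 0.053 and 0.06 m and angle between the x axis of pack_center and the x axis of light, either way round below 0.12 rad and linear speed of pack below 0.01 m/s); the robot touches nothing.
It fails at once if the pack driven against the light's stop with more than 25 N (contact force between anything else and light_stop_c0 above 25 N).
It fails at once if more than 30 N on the charger's catch (contact force between anything else and charger_catch above 30 N).
It fails at once if the cup knocked over or shifted by more than 30 mm (distance of cup from where it was at the start of the episode above 0.03 m or angle between cup's own z axis and vertical above 0.5 rad).
It fails at once if a disc or the dart shifted by more than 30 mm (distance of any of disc0, disc1, disc2, disc3, dart from where it was at the start of the episode above 0.03 m).
It also fails if it takes over 58 s, if anything falls off the work surface, if the arm or the gripper's body presses on something with over 40 N, if the wrist force passes 120 N, or if a joint passes its speed limit or range.

### The arm

A 6-joint arm with a two-finger parallel gripper is mounted at the origin on the work surface. World frame = base frame: x ahead of the robot, y to its left, z up, the work surface at z = 0. Lengths are in m, angles in degrees, forces in N, time in s.
With the tool pointing down it reaches from about 0.375 to 0.9 m from the base axis. Payload 3.1 kg.
Tool frame: the origin (TCP) lies between the finger pads; the fingertips stand 11 mm ahead of it and the grasp point (between the pads) lies 8 mm behind it; z points along the fingers, y is the direction in which the jaws open and shut (so a half turn about z gives the same grasp; the last joint's range is limited). The gripper opens to 87 mm and grips with 3 to 60 N. Pads are 19 mm wide; open, the fingers measure 117 mm over their backs; the gripper's body (75 mm by 190 mm) begins 51 mm behind the grasp point.
Start: joints at [-83.91, 30.224, 82.088, -0, 67.689, -10.227], TCP at [0.176, -0.6, 0.234] pointing down, gripper open.
Joint ranges: [-176.69, 176.69], [-43.24, 126.21], [12.49, 139.97], [-82, 262], [0, 151.66], [-163.58, 163.58]. Speed limits (degrees/s): [159.86, 159.86, 180, 180, 180, 180].

### API

Orientations are given as a 3x3 rotation matrix whose columns are the frame's x, y, z axes.
In Python, from rig import bot, vision gives the robot as it stands. The module is installed in compiled form; this text tells all that it offers.
- The arm moves only by the tool jog_arm, never from a script. Its argument "rows" is a list of rows, each an object with "dp": the shift along the tool's x, y, z in mm, a list of three; "turn": the turn, a rotation vector about the tool's x, y, z in degrees, a list of three; "grip": the opening, from 0 (shut) to 1 (fully open). A call has 1 to 10 rows; each row is the pose to reach, as a shift and turn from the pose commanded when the call began, along the tool's axes at that moment; what a row does not reach only later rows make up. A row lasts 1/10 s, in which the tool goes at most 50 mm and 8.59 degrees, less where a joint would pass 70% of its speed; a pose out of reach is approached as far as the arm can. A call with a gripper value outside its range is refused whole. The fingers move at their own pace and stop on an object; the grip force is fixed at half the most. Time passes only in rows, so rows that repeat a pose let the fingers close. It gives the time, the measured TCP pose, the force and the opening at its end, in the units of the state.
- bot.read_state(): the state, without advancing time (a new reading comes with each control period).
- vision.capture(name): name is "side" or "top"; returns (picture, depth): 384x512x3 uint8, red, green, blue; 384x512 float32, m along the optical axis (not along the pixel's ray), 0 where there is no reading.
- vision.camera_info(name): a dict with "vertical_fov" (degrees; the focal length in pixels is half the picture's height over the tangent of half this angle, whatever the lens; pixels are square), "cx", "cy" (the principal point, pixels), "k1" (the pictures are not rectified: a ray, as slopes to the right and down, at radius r is drawn at 1 + k1 r^2 times it, then the intrinsics apply), "position" and "rotation" of the camera in the world. Camera axes: x right, y down, z forward; pixel columns grow to the right and rows downward; lengths in m; the calibration is good to about 2 mm. A picture is of the moment at which its call begins. camera_info takes no time and is no camera call.
- bot.hand_in(): hands the job in, once; it reports no verdict.
The state is a dict: "time_s": time; "joint_positions": joint angles; "qvel": joint speeds; "tau": joint torques, N m; "position": TCP position; "tcp_rot": TCP orientation; "force": force on the tool from outside, world axes, zero at the start; "moment": the same for the moment, N m; "opening": opening from 0.0 (shut) to 1.0 (fully open).
Only numpy, scipy, OpenCV 4.12 (cv2) and the standard library are available. Lean on these libraries where they do the work, as an engineer would, in place of code of your own. Each camera call takes 0.05 s, during which the arm holds its last target.

## Working session

There is one attempt and no reset: what is moved stays moved. The work goes in short steps, Python scripts to look and compute and a tool call to move; the robot and the scene stay as the last step left them, time stands still between calls to the robot, and variables do not carry over. Pictures are saved under pics/ and viewed, and the job is handed in when it is done.

Besides the shell and the picture viewer there is one more tool, called after "Request:" in YAML: its name, and indented under it one key for each argument. jog_arm: Moves the arm, as the interface text tells. Its arguments: {"type":"object","properties":{"rows":{"type":"array"}},"required":["rows"]}

```bash
mkdir -p pics; cat > h.py <<'E'
import numpy as np, cv2
from rig import bot, vision
def cap(n,f):
    p,d=vision.capture(n); cv2.imwrite(f'pics/{f}.png',p[:,:,::-1]); np.savez(f'pics/{f}.npz',p=p,d=d); return p,d
E
python3 - <<'E'
from h import *
for n in ['side','top']:
    cap(n,n+'0'); print(n,vision.camera_info(n))
s=bot.read_state(); print(s)
E
```

```text
side {'vertical_fov': 42.885034816405636, 'cx': 248.8327826589644, 'cy': 197.1399904222631, 'k1': -0.07752871397880758, 'position': array([-0.31225208,  0.99402329,  0.89175974]), 'rotation': array([[-0.7791393 , -0.33177147,  0.53185492],
       [-0.62684179,  0.41692154, -0.65821409],
       [-0.00336512, -0.84622936, -0.53280818]])}
top {'vertical_fov': 57.77779175543003, 'cx': 259.1191855822409, 'cy': 186.28604340260816, 'k1': -0.094541275651784, 'position': array([ 0.39058423, -0.0098284 ,  0.9867246 ]), 'rotation': array([[-2.70938803e-02, -9.89797445e-01,  1.39881878e-01],
       [-9.99632546e-01,  2.67105916e-02, -4.61710416e-03],
       [ 8.33670174e-04, -1.39955573e-01, -9.90157433e-01]])}
{'time_s': 0.1, 'joint_positions': array([-8.39087750e+01,  3.02746086e+01,  8.21483879e+01,  1.04670431e-03,
        6.76877418e+01, -1.02267386e+01]), 'qvel': array([ 0.12473258, -0.17840518, -0.20670328,  0.0164201 , -0.03798889,
        0.0673154 ]), 'tau': array([-2.45131732e-04, -4.40986204e+01, -1.77150285e+01,  6.35560253e-02,
        5.33635891e-02, -4.82845678e-05]), 'position': array([ 0.17557657, -0.5991825 ,  0.23266271]), 'tcp_rot': array([[ 9.59719236e-01,  2.80960766e-01, -1.88281936e-04],
       [ 2.80960598e-01, -9.59717376e-01,  1.92362788e-03],
       [ 3.59766516e-04, -1.89904248e-03, -9.99998132e-01]]), 'force': array([-0.51681602,  0.49085243, -0.68218515]), 'moment': array([-0.02070589, -0.00922064,  0.00727313]), 'opening': 0.9978772735111904}
```

View pics/side0.png

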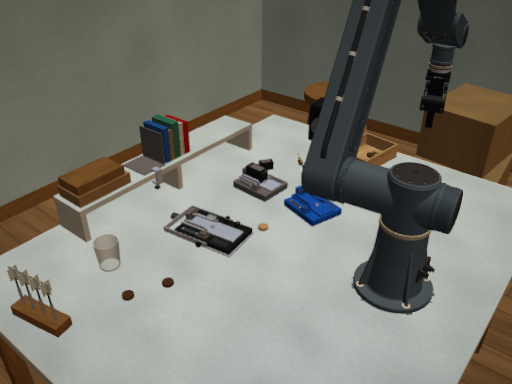

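View pics/top0.png

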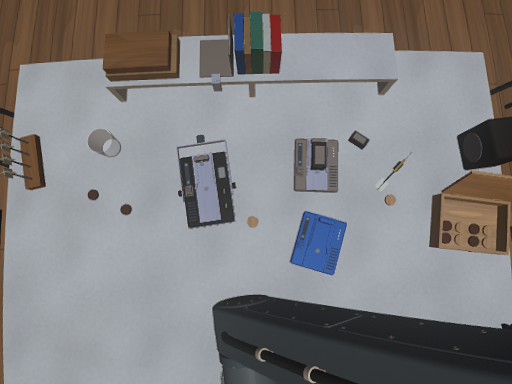

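```bash
cat >> h.py <<'E'
def cloud(n,d):
    i=vision.camera_info(n); f=192/np.tan(np.radians(i['vertical_fov']/2))
    K=np.array([[f,0,i['cx']],[0,f,i['cy']],[0,0,1]]); 
    u,v=np.meshgrid(np.arange(512.),np.arange(384.))
    a=np.stack([(u-i['cx'])/f,(v-i['cy'])/f],-1); r=a.copy()
    for _ in range(8): r=a/(1+i['k1']*(r**2).sum(-1,keepdims=True))
    P=np.dstack([r,np.ones_like(u)])*d[...,None]
    return P@i['rotation'].T+i['position']
def proj(n,X):
    i=vision.camera_info(n); f=192/np.tan(np.radians(i['vertical_fov']/2))
    c=(np.atleast_2d(X)-i['position'])@i['rotation']; s=c[:,:2]/c[:,2:]
    s=s*(1+i['k1']*(s**2).sum(1,keepdims=True)); return s*f+[i['cx'],i['cy']]
E
python3 - <<'E'
from h import *
z=np.load('pics/top0.npz'); p,d=z['p'],z['d']; C=cloud('top',d)
def crop(n,src,x0,y0,x1,y1,k):
    c=cv2.resize(src[y0:y1,x0:x1],None,fx=k,fy=k,interpolation=cv2.INTER_CUBIC); cv2.imwrite(f'pics/{n}.png',c[:,:,::-1])
crop('c_ch',p,280,120,380,200,7)
crop('c_li',p,165,125,250,240,5)
s=np.load('pics/side0.npz')['p']; crop('c_side',s,150,140,310,260,5)
for u,v in [(319,153),(315,185),(205,200),(205,160),(300,300-120),(359,140),(150,250)]: print(u,v,C[v,u].round(3))
E
```

```text
319 153 [ 0.604 -0.177  0.08 ]
315 185 [ 0.524 -0.169  0.036]
205 200 [0.491 0.135 0.038]
205 160 [0.599 0.132 0.053]
300 180 [ 0.541 -0.129  0.028]
359 140 [ 0.651 -0.302  0.034]
150 250 [0.357 0.298 0.002]
```

View pics/c_ch.png

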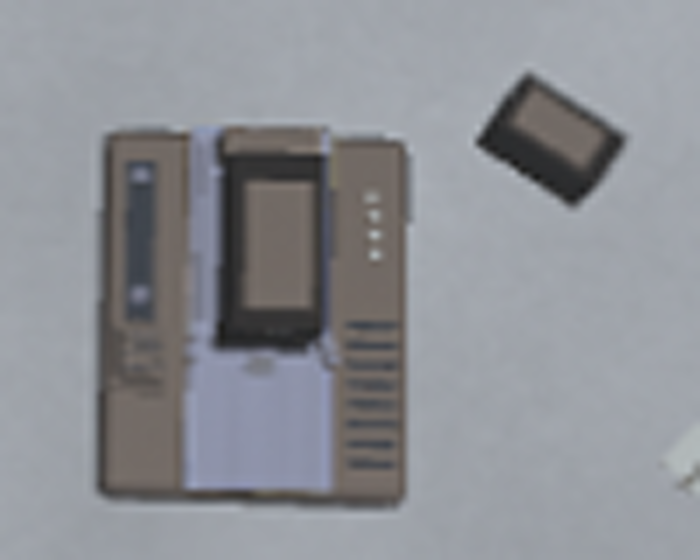

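View pics/c_li.png

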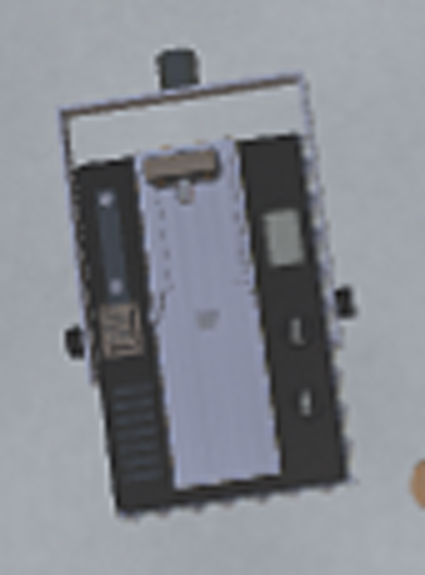

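View pics/c_side.png

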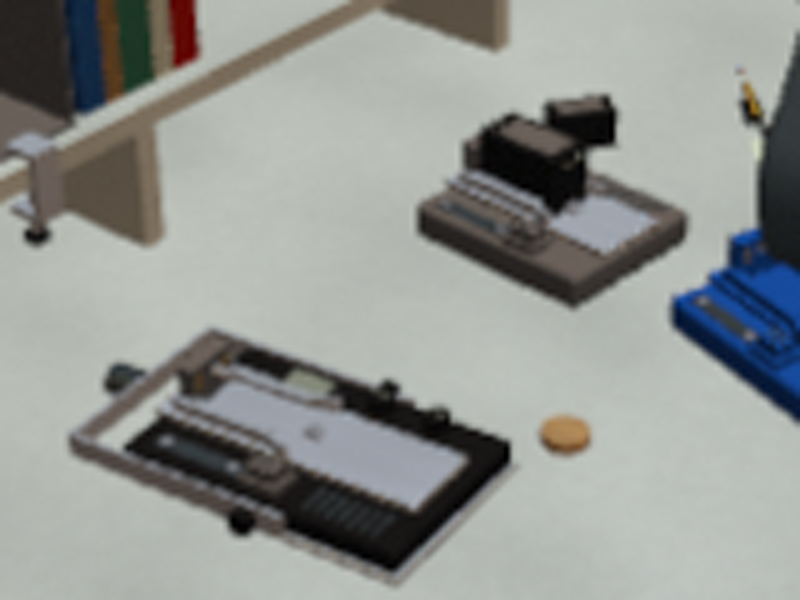

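```bash
python3 - <<'E'
from h import *
for n in ['top','side']:
    z=np.load(f'pics/{n}0.npz'); C=cloud(n,z['d'])
    def rect(name,x0,x1,y0,y1,z0,z1):
        m=(C[...,0]>x0)&(C[...,0]<x1)&(C[...,1]>y0)&(C[...,1]<y1)&(C[...,2]>z0)&(C[...,2]<z1)
        q=C[m]
        if len(q)<5: print(n,name,len(q)); return
        r=cv2.minAreaRect((q[:,:2]*1000).astype(np.float32)); 
        print(n,name,len(q),'c',np.round(r[0],1),'s',np.round(r[1],1),'a',round(r[2],1),'zmed',np.median(q[:,2]).round(4))
    rect('charger',.45,.72,-.26,-.08,.018,.031)
    rect('chargerall',.45,.72,-.26,-.08,.018,.2)
    rect('plate',.45,.56,-.26,-.08,.0325,.0375)
    rect('packtop',.45,.72,-.26,-.08,.073,.09)
    rect('light',.38,.72,.02,.26,.018,.031)
    rect('lightall',.38,.72,.02,.26,.02,.2)
    rect('lplate',.38,.72,.02,.26,.0325,.0365)
    m=(C[...,0]>.4)&(C[...,0]<.7)&(abs(C[...,1])<.4)&(abs(C[...,2])<.012); print('table z',np.median(C[m][:,2]))
    m=(C[...,0]>.68)&(C[...,0]<1.3)&(C[...,1]<.5)&(C[...,1]>-.5)&(C[...,2]>.03); q=C[m]; print('shelf x min,zmax',np.percentile(q[:,0],[1,5,50]),np.percentile(q[:,2],[50,90,99]))
E
```

```text
top charger 935 c [ 553.3 -174.3] s [120.6 208.2] a 86.6 zmed 0.0289
top chargerall 2278 c [ 553.8 -174.4] s [120.6 209.3] a 86.6 zmed 0.0327
top plate 311 c [ 534.3 -171.7] s [109.7  48.5] a 88.6 zmed 0.0351
top packtop 374 c [ 600.8 -177.2] s [38.7 69.1] a 87.0 zmed 0.0794
top light 1845 c [551.  136.6] s [257.9 162.9] a 7.1 zmed 0.0286
top lightall 3691 c [551.  136.6] s [257.9 162.9] a 7.1 zmed 0.0311
top lplate 926 c [555.5 131.7] s [246.8 127.6] a 5.3 zmed 0.0348
table z 0.0013969111337943652
shelf x min,zmax [0.79242566 0.80040389 0.84862545] [0.11326785 0.22441093 0.24195926]
side charger 377 c [ 555.7 -172. ] s [128.3 210.2] a 87.1 zmed 0.0271
side chargerall 1043 c [ 555.8 -172. ] s [128.3 210.4] a 87.1 zmed 0.0346
side plate 113 c [ 535.5 -159.1] s [99.  51.2] a 85.7 zmed 0.0348
side packtop 136 c [ 600.7 -175.2] s [43.2 73.5] a 84.3 zmed 0.0784
side light 1193 c [549.6 138.4] s [257.6 163.6] a 6.5 zmed 0.0275
side lightall 2186 c [549.6 138.4] s [257.6 163.6] a 6.5 zmed 0.0308
side lplate 479 c [541.8 140.4] s [223.  118.3] a 23.9 zmed 0.0345
table z 0.0015807232625134615
shelf x min,zmax [0.68679575 0.79806671 0.82529247] [0.11570817 0.20084324 0.24092717]
```

```bash
cat > ov.py <<'E'
from h import *
def T(o,yaw,pts):
    c,s=np.cos(np.radians(yaw)),np.sin(np.radians(yaw)); p=np.array(pts,float)/1000
    return np.c_[o[0]+c*p[:,0]-s*p[:,1],o[1]+s*p[:,0]+c*p[:,1],p[:,2]]
def box(x0,x1,y0,y1,z): return [(x0,y0,z),(x1,y0,z),(x1,y1,z),(x0,y1,z)]
def draw(img,n,o,yaw,polys,x0,y0,k,col):
    for b in polys:
        q=(proj(n,T(o,yaw,b))-[x0,y0]+.5)*k; cv2.polylines(img,[np.round(q*8).astype(int)],True,col,1,cv2.LINE_AA,3)
CH=[box(-50,100,-62,62,28),box(-50,100,-29,29,34),box(-5,15,40,56,43),box(8,78,-19,19,78)]
LI=[box(-100,100,-65,65,28),box(-90,100,-29,29,34),box(-100,157,-81,81,30)]
def over(n,src,name,o,yaw,polys,x0,y0,x1,y1,k):
    im=cv2.resize(src[y0:y1,x0:x1],None,fx=k,fy=k,interpolation=cv2.INTER_CUBIC)[:,:,::-1].copy()
    draw(im,n,o,yaw,polys,x0,y0,k,(0,255,255)); cv2.imwrite(f'pics/{name}.png',im)
E
python3 - <<'E'
from ov import *
for n in ['top','side']:
    z=np.load(f'pics/{n}0.npz'); C=cloud(n,z['d']); p=z['p']
    m=(C[...,0]>.49)&(C[...,0]<.68)&(C[...,1]>-.255)&(C[...,1]<-.1)&(C[...,2]>.02)&(C[...,2]<.05)
    # shrink: exclude blue
    m&=~((p[...,2].astype(int)-p[...,0])>50)
    r=cv2.minAreaRect((C[m][:,:2]*1000).astype(np.float32)); print(n,r)
t=np.load('pics/top0.npz')['p']; s=np.load('pics/side0.npz')['p']
over('top',t,'o1',(.5579,-.175),-3,CH,285,125,345,200,8)
over('top',t,'o2',(.522,.1341),6.8,LI,165,125,250,240,5)
over('side',s,'o3',(.5579,-.175),-3,CH,225,150,295,205,10)
over('side',s,'o4',(.522,.1341),6.8,LI,155,195,260,260,7)
E
```

```text
top ((583.4871826171875, -176.1104736328125), (120.6406478881836, 149.90487670898438), 86.6158218383789)
side ((583.9489135742188, -173.58181762695312), (128.3789825439453, 154.00950622558594), 86.87510681152344)
```

View pics/o1.png

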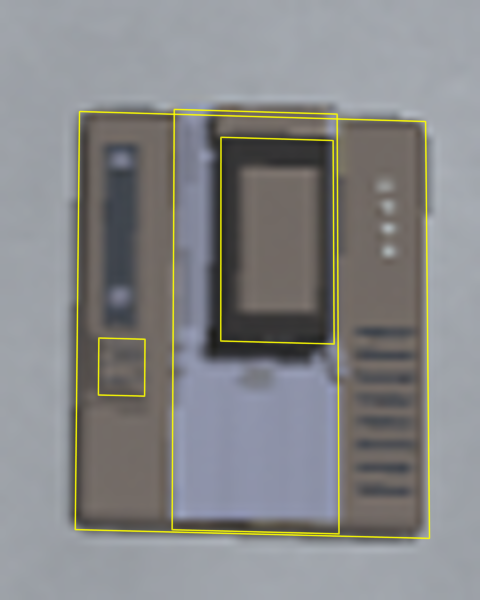

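View pics/o2.png

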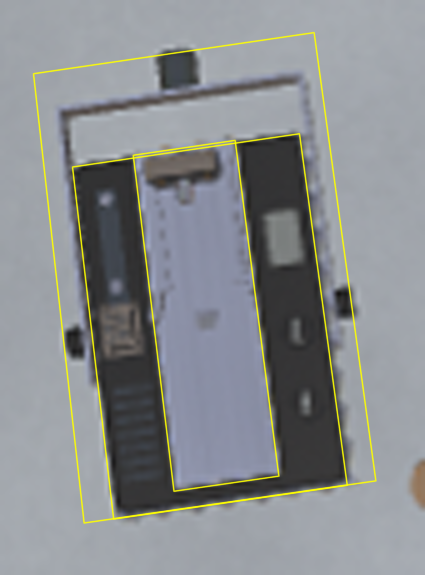

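View pics/o3.png

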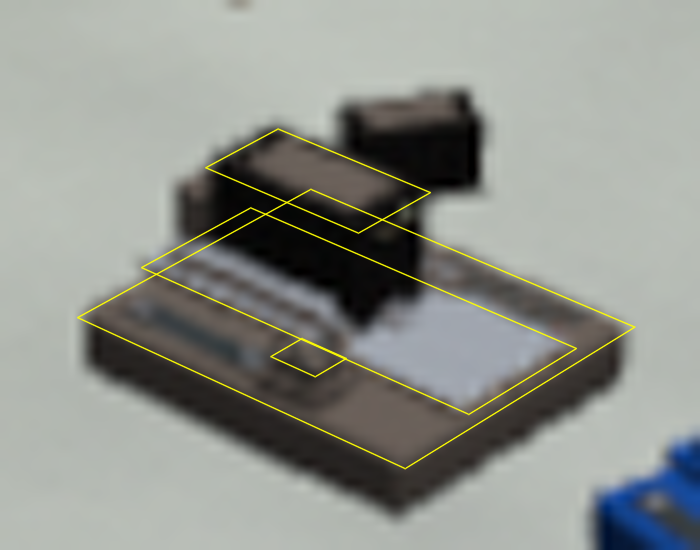

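View pics/o4.png

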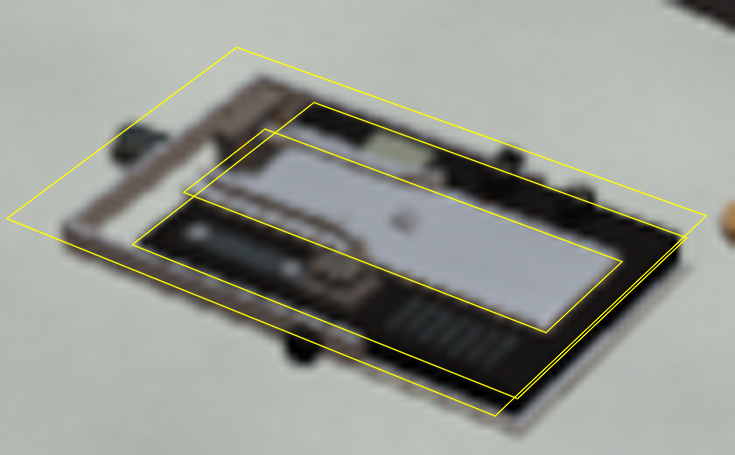

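Request:
jog_arm:
  rows:
    - {"dp":[40,-27,0],"turn":[0,0,5],"grip":0}
    - {"dp":[85,-58,0],"turn":[0,0,10],"grip":0}
    - {"dp":[130,-88,0],"turn":[0,0,15],"grip":0}
    - {"dp":[170,-115,0],"turn":[0,0,19.7],"grip":0}
    - {"dp":[212,-144,0],"turn":[0,0,19.7],"grip":0}
    - {"dp":[254,-172,0],"turn":[0,0,19.7],"grip":0}
    - {"dp":[296,-201,0],"turn":[0,0,19.7],"grip":0}
    - {"dp":[338,-230,0],"turn":[0,0,19.7],"grip":0}
    - {"dp":[380,-258,0],"turn":[0,0,19.7],"grip":0}
    - {"dp":[420,-285,0],"turn":[0,0,19.7],"grip":0}

```text
time_s: 1.1
position: [0.4935, -0.2136, 0.2333]
tcp_rot: [[0.998, -0.059, -0.0], [-0.059, -0.998, 0.0], [-0.0, -0.0, -1.0]]
force: [0.6, -0.7, -0.6]
opening: 0.171
```

Request:
jog_arm:
  rows:
    - {"dp":[25,-34,0],"turn":[0,0,0],"grip":0}
    - {"dp":[50,-68,30],"turn":[0,0,0],"grip":0}
    - {"dp":[62.3,-85.4,70],"turn":[0,0,0],"grip":0}
    - {"dp":[62.3,-85.4,110],"turn":[0,0,0],"grip":0}
    - {"dp":[62.3,-85.4,145],"turn":[0,0,0],"grip":0}
    - {"dp":[62.3,-85.4,165],"turn":[0,0,0],"grip":0}
    - {"dp":[62.3,-85.4,165],"turn":[0,0,0],"grip":0}
    - {"dp":[62.3,-85.4,165],"turn":[0,0,0],"grip":0}

```text
time_s: 1.9
position: [0.5599, -0.1339, 0.0684]
tcp_rot: [[0.998, -0.059, -0.001], [-0.059, -0.998, 0.0], [-0.001, -0.0, -1.0]]
force: [-0.0, 0.6, -0.1]
opening: 0.007
```

```bash
python3 - <<'E'
from ov import *
s=bot.read_state(); print(s['position'],s['force'],s['opening'],s['time_s'])
p,d=cap('side','s1'); t,d=cap('top','t1')
over('side',p,'s1c',(.5585,-.1745),-3.4,CH,220,120,300,205,7)
over('top',t,'t1c',(.5585,-.1745),-3.4,CH,265,105,365,205,5)
E
```

```text
[ 0.55990629 -0.13388162  0.06840858] [-0.01460982  0.55325326 -0.06017144] 0.007132949046531564 1.9
```

View pics/s1c.png

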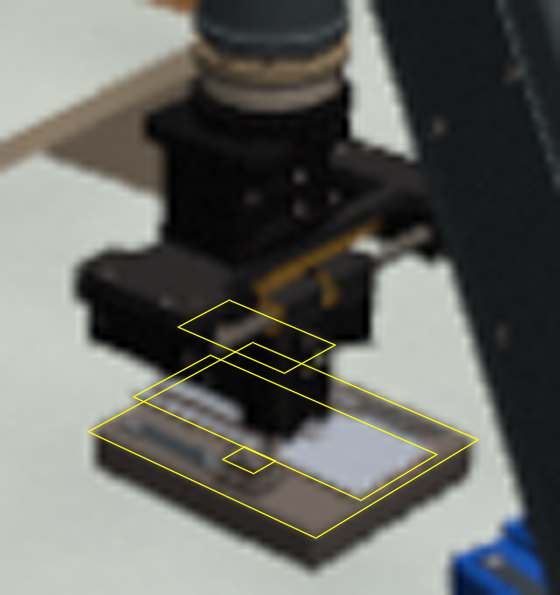

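View pics/t1c.png

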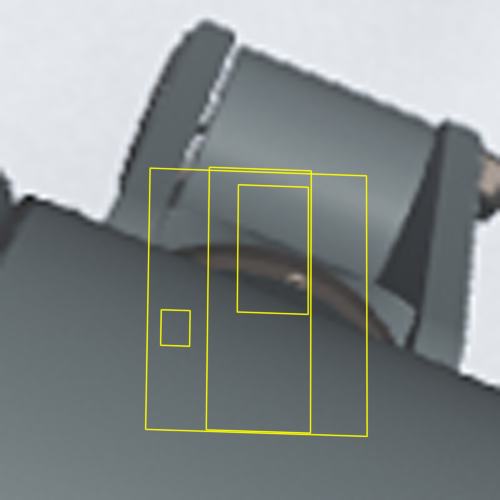

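Request:
jog_arm:
  rows:
    - {"dp":[6,-7.4,0],"turn":[0,0,0],"grip":0}
    - {"dp":[6,-7.4,5],"turn":[0,0,0],"grip":0}
    - {"dp":[6,-7.4,10],"turn":[0,0,0],"grip":0}
    - {"dp":[6,-7.4,14],"turn":[0,0,0],"grip":0}
    - {"dp":[6,-7.4,16],"turn":[0,0,0],"grip":0}
    - {"dp":[6,-7.4,17],"turn":[0,0,0],"grip":0}
    - {"dp":[6,-7.4,17],"turn":[0,0,0],"grip":0}

```text
time_s: 2.7
position: [0.5663, -0.1268, 0.0515]
tcp_rot: [[0.998, -0.059, -0.0], [-0.059, -0.998, 0.0], [-0.0, -0.0, -1.0]]
force: [0.0, 0.1, 0.9]
opening: 0.005
```

Request:
jog_arm:
  rows:
    - {"dp":[0,0,1],"turn":[0,0,0],"grip":0}
    - {"dp":[0,0,2],"turn":[0,0,0],"grip":0}
    - {"dp":[0,0,2.8],"turn":[0,0,0],"grip":0}
    - {"dp":[0,0,3.2],"turn":[0,0,0],"grip":0}
    - {"dp":[0,0,3.2],"turn":[0,0,0],"grip":0}

```text
time_s: 3.2
position: [0.5664, -0.1268, 0.0484]
tcp_rot: [[0.998, -0.059, 0.0], [-0.059, -0.998, -0.0], [0.0, 0.0, -1.0]]
force: [-0.1, 0.9, 3.4]
opening: 0.008
```

Request:
jog_arm:
  rows:
    - {"dp":[0,0,0.5],"turn":[0,0,0],"grip":0}
    - {"dp":[0,0,0.7],"turn":[0,0,0],"grip":0}
    - {"dp":[0,0,0.7],"turn":[0,0,0],"grip":0}

```text
time_s: 3.5
position: [0.5664, -0.1269, 0.0477]
tcp_rot: [[0.998, -0.059, 0.0], [-0.059, -0.998, -0.0], [0.0, 0.0, -1.0]]
force: [-0.8, 1.4, 4.0]
opening: 0.005
```

```bash
python3 - <<'E'
from ov import *
s=bot.read_state(); print(s['position'],s['force'],s['opening'],s['time_s'])
p,d=cap('side','s2')
over('side',p,'s2c',(.5585,-.1745),-3.4,CH,220,120,300,205,7)
E
```

```text
[ 0.56637523 -0.12685972  0.04770288] [-0.82499016  1.3951576   3.96565308] 0.005426890305003414 3.5
```

View pics/s2c.png

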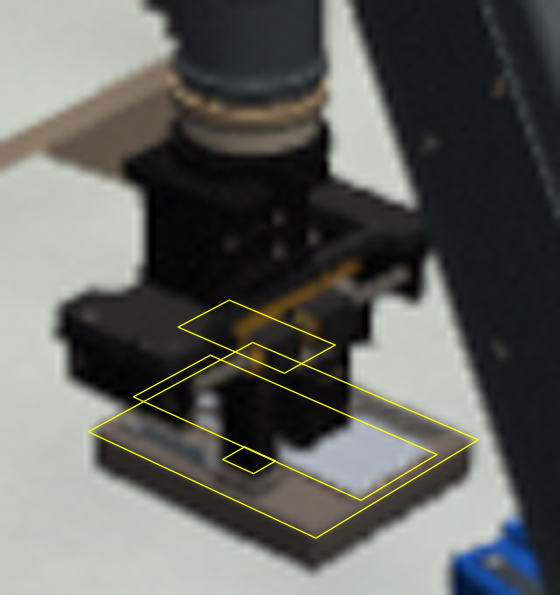

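Request:
jog_arm:
  rows:
    - {"dp":[0,0,-5],"turn":[0,0,0],"grip":0}
    - {"dp":[0,0,-25],"turn":[0,0,0],"grip":0}
    - {"dp":[0,0,-65],"turn":[0,0,0],"grip":0.5}
    - {"dp":[0,0,-90],"turn":[0,0,0],"grip":0.8}
    - {"dp":[0,0,-90],"turn":[0,0,0],"grip":0.8}

```text
time_s: 4.05
position: [0.5687, -0.128, 0.1412]
tcp_rot: [[0.998, -0.059, 0.007], [-0.059, -0.998, -0.003], [0.007, 0.003, -1.0]]
force: [-0.5, -0.1, -0.2]
opening: 0.192
```

```bash
python3 - <<'E'
from ov import *
s=bot.read_state(); print(s['position'],s['force'],s['opening'],s['time_s'])
p,d=cap('side','s3')
over('side',p,'s3c',(.5585,-.1745),-3.4,CH,220,120,300,205,7)
C=cloud('side',d)
m=(C[...,0]>.5)&(C[...,0]<.68)&(C[...,1]>-.23)&(C[...,1]<-.1)&(abs(C[...,2]-.078)<.006)
print(m.sum(), cv2.minAreaRect((C[m][:,:2]*1000).astype(np.float32)), C[m].mean(0))
E
```

```text
[ 0.56872299 -0.12798948  0.14124788] [-0.4744734  -0.08244156 -0.22802242] 0.1919134026025847 4.05
139 ((587.77099609375, -173.39706420898438), (45.932674407958984, 76.59994506835938), 88.6957778930664) [ 0.58614306 -0.17137068  0.07846743]
```

View pics/s3c.png

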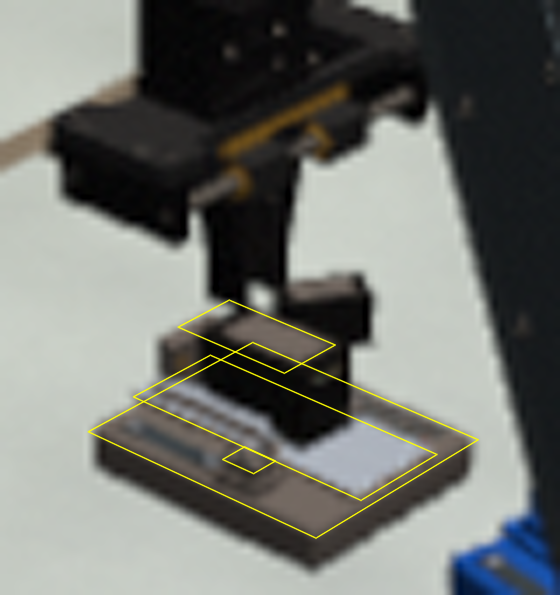

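Request:
jog_arm:
  rows:
    - {"dp":[10,20,0],"turn":[0,0,0],"grip":0.75}
    - {"dp":[20,40,0],"turn":[0,0,0],"grip":0.75}
    - {"dp":[26,48,0],"turn":[0,0,0],"grip":0.75}
    - {"dp":[26,48,5],"turn":[0,0,0],"grip":0.75}
    - {"dp":[26,48,15],"turn":[0,0,0],"grip":0.75}
    - {"dp":[26,48,15],"turn":[0,0,0],"grip":0.75}
    - {"dp":[26,48,15],"turn":[0,0,0],"grip":0.75}

```text
time_s: 4.8
position: [0.5884, -0.175, 0.1216]
tcp_rot: [[0.998, -0.058, -0.003], [-0.058, -0.998, 0.001], [-0.003, -0.001, -1.0]]
force: [-0.1, -1.1, 0.3]
opening: 0.74
```

```bash
python3 - <<'E'
from ov import *
s=bot.read_state(); print(s['position'],s['force'],s['opening'],s['time_s'])
p,d=cap('side','s4')
over('side',p,'s4c',(.5585,-.1745),-3.4,[box(-4,66,-19,19,78)],220,120,300,205,7)
E
```

```text
[ 0.58840543 -0.17501778  0.12160929] [-0.14972858 -1.06955629  0.25497768] 0.7402954372364137 4.8
```

View pics/s4c.png

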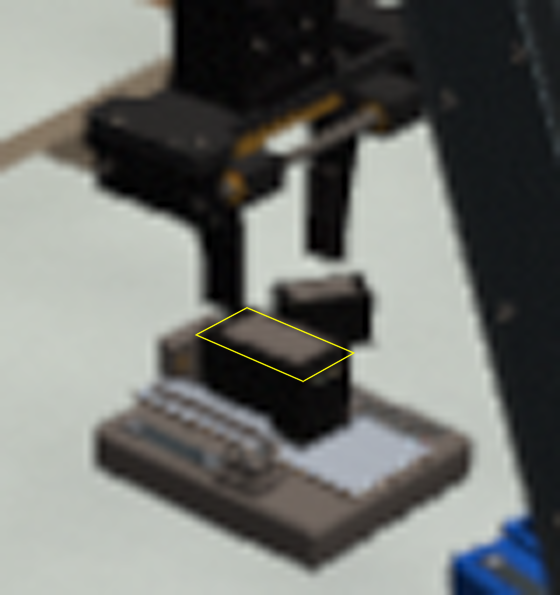

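Request:
jog_arm:
  rows:
    - {"dp":[1,0.5,20],"turn":[0,0,0],"grip":0.75}
    - {"dp":[1,0.5,40],"turn":[0,0,0],"grip":0.75}
    - {"dp":[1,0.5,55],"turn":[0,0,0],"grip":0.75}
    - {"dp":[1,0.5,63],"turn":[0,0,0],"grip":0.75}
    - {"dp":[1,0.5,63],"turn":[0,0,0],"grip":0.75}
    - {"dp":[1,0.5,63],"turn":[0,0,0],"grip":0.4}
    - {"dp":[1,0.5,63],"turn":[0,0,0],"grip":0.3}
    - {"dp":[1,0.5,63],"turn":[0,0,0],"grip":0.3}
    - {"dp":[1,0.5,63],"turn":[0,0,0],"grip":0.3}
    - {"dp":[1,0.5,63],"turn":[0,0,0],"grip":0.3}

```text
time_s: 5.85
position: [0.5907, -0.177, 0.0602]
tcp_rot: [[0.998, -0.059, 0.001], [-0.059, -0.998, -0.0], [0.001, 0.0, -1.0]]
force: [-0.3, -0.1, 1.9]
opening: 0.43
```

Request:
jog_arm:
  rows:
    - {"dp":[-2,0,0],"turn":[0,0,0],"grip":0}
    - {"dp":[-8,0,0],"turn":[0,0,0],"grip":0}
    - {"dp":[-16,0,0],"turn":[0,0,0],"grip":0}
    - {"dp":[-25,0,0],"turn":[0,0,0],"grip":0}
    - {"dp":[-35,0,0],"turn":[0,0,0],"grip":0}
    - {"dp":[-46,0,0],"turn":[0,0,0],"grip":0}
    - {"dp":[-56,0,0],"turn":[0,0,0],"grip":0}
    - {"dp":[-62,0,0],"turn":[0,0,0],"grip":0}
    - {"dp":[-62,0,0],"turn":[0,0,0],"grip":0}
    - {"dp":[-62,0,0],"turn":[0,0,0],"grip":0}

```text
time_s: 6.85
position: [0.5269, -0.1731, 0.0601]
tcp_rot: [[0.998, -0.059, -0.003], [-0.059, -0.998, 0.001], [-0.003, -0.0, -1.0]]
force: [-2.7, -0.5, 8.9]
opening: 0.43
```

```bash
python3 - <<'E'
from ov import *
s=bot.read_state(); print(s['position'],s['force'],s['opening'],s['time_s'])
p,d=cap('side','s5')
over('side',p,'s5c',(.5585,-.1745),-3.4,[box(-66,4,-19,19,78)],220,120,300,205,7)
E
```

```text
[ 0.52693657 -0.17307149  0.06005516] [-2.66018365 -0.46460339  8.92602182] 0.4298231124948642 6.85
```

View pics/s5c.png

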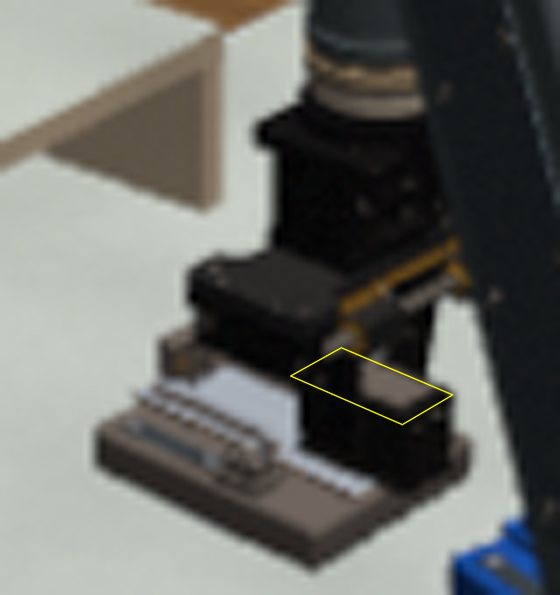

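Request:
jog_arm:
  rows:
    - {"dp":[0,0,-10],"turn":[0,0,0],"grip":0}
    - {"dp":[0,0,-30],"turn":[0,0,0],"grip":0}
    - {"dp":[0,0,-60],"turn":[0,0,0],"grip":0}
    - {"dp":[0,0,-80],"turn":[0,0,0],"grip":0}
    - {"dp":[0,0,-80],"turn":[0,0,0],"grip":0}

```text
time_s: 7.4
position: [0.5292, -0.1735, 0.1417]
tcp_rot: [[0.998, -0.059, 0.003], [-0.059, -0.998, -0.002], [0.003, 0.002, -1.0]]
force: [0.6, 0.3, -1.3]
opening: 0.432
```

```bash
python3 - <<'E'
from ov import *
s=bot.read_state(); print(s['position'],s['force'],s['opening'],s['time_s'])
z=np.load('pics/top0.npz'); p=z['p'].astype(int)
C=cloud('top',z['d'])
m=np.zeros(p.shape[:2],bool); m[140:232,180:236]=1
pl=m&(p[...,2]-p[...,0]>12)&(p[...,2]>110)&(C[...,2]>.03)
print(pl.sum(), p[210,205],p[220,175])
# intersect pixel rays with z=.034
i=vision.camera_info('top')
V=C-i['position']; Q=i['position']+V*((.034-i['position'][2])/V[...,2])[...,None]
yaw=np.radians(6.8)
for yw in [6.3,6.8,7.3]:
    a=np.radians(yw); X=(Q[...,0]-.522)*np.cos(a)+(Q[...,1]-.1341)*np.sin(a); Y=-(Q[...,0]-.522)*np.sin(a)+(Q[...,1]-.1341)*np.cos(a)
    for x0 in (-85,-60,-35,-10):
        k=pl&(X>x0/1e3)&(X<(x0+25)/1e3); print(yw,x0,k.sum(),np.percentile(Y[k]*1e3,[1,50,99]).round(1), Y[k].mean().round(4))
    # edges of case (dark): left/right at z=.028
    print('xmin',np.percentile(X[pl],[1,99]).round(4))
r=cv2.minAreaRect((Q[pl&(X<0.01)][:,:2]*1000).astype(np.float32)); print(r)
over('top',z['p'],'o5',(.522,.1341),6.8,[box(-100,100,-65,65,28),box(-90,100,-29,29,34),box(-64,-46,-58,-40,40),box(-24,-6,-58,-40,40),box(18,90,-21,21,42)],170,135,245,235,6)
E
```

```text
[ 0.52922795 -0.17349406  0.14173675] [ 0.58247476  0.29722742 -1.29112207] 0.43187503555046414 7.4
1314 [137 142 163] [163 168 174]
6.3 -85 186 [-30.2  -2.3  25.3] -0.0025
6.3 -60 189 [-30.2  -2.1  26. ] -0.002
6.3 -35 189 [-71.2  -1.9  26.2] -0.0026
6.3 -10 180 [-28.7  -1.1  28.6] -0.0007
xmin [nan nan]
6.8 -85 185 [-29.7  -1.6  25.9] -0.0018
6.8 -60 189 [-29.8  -1.7  26.4] -0.0016
6.8 -35 190 [-71.   -2.   26.4] -0.0025
6.8 -10 179 [-28.7  -0.8  28.6] -0.0006
xmin [nan nan]
7.3 -85 187 [-29.1  -0.9  26.5] -0.0012
7.3 -60 189 [-29.4  -1.4  26.7] -0.0012
7.3 -35 188 [-70.8  -1.8  26.6] -0.0023
7.3 -10 181 [-28.6  -0.8  28.5] -0.0007
xmin [nan nan]
((485.44683837890625, 107.46702575683594), (98.99425506591797, 101.13703155517578), 7.277325630187988)<stdin>:10: RuntimeWarning: divide by zero encountered in divide
<stdin>:10: RuntimeWarning: invalid value encountered in multiply
```

View pics/o5.png

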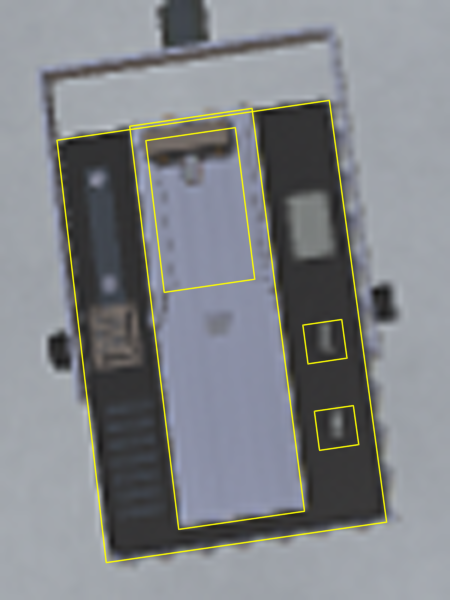

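Request:
jog_arm:
  rows:
    - {"dp":[-5,-20,0],"turn":[0,0,-1],"grip":0}
    - {"dp":[-13,-55,0],"turn":[0,0,-2],"grip":0}
    - {"dp":[-22,-92,0],"turn":[0,0,-4],"grip":0}
    - {"dp":[-31,-130,0],"turn":[0,0,-5.5],"grip":0}
    - {"dp":[-40,-168,0],"turn":[0,0,-7],"grip":0}
    - {"dp":[-49,-205,0],"turn":[0,0,-8.5],"grip":0}
    - {"dp":[-58,-241,0],"turn":[0,0,-10.4],"grip":0}
    - {"dp":[-66,-273,0],"turn":[0,0,-10.4],"grip":0}
    - {"dp":[-70,-290,0],"turn":[0,0,-10.4],"grip":0}
    - {"dp":[-71.6,-296.7,0],"turn":[0,0,-10.4],"grip":0}

```text
time_s: 8.4
position: [0.4712, 0.1295, 0.1381]
tcp_rot: [[0.992, 0.126, -0.006], [0.126, -0.992, 0.0], [-0.006, -0.001, -1.0]]
force: [-0.0, 0.4, -2.1]
opening: 0.435
```

Request:
jog_arm:
  rows:
    - {"dp":[0,0,0],"turn":[0,0,0],"grip":0}
    - {"dp":[0,0,0],"turn":[0,0,0],"grip":0}
    - {"dp":[0,0,0],"turn":[0,0,0],"grip":0}

```text
time_s: 8.7
position: [0.4747, 0.1263, 0.1394]
tcp_rot: [[0.993, 0.121, -0.001], [0.121, -0.993, -0.0], [-0.001, 0.0, -1.0]]
force: [0.1, 0.6, -2.1]
opening: 0.432
```

```bash
python3 - <<'E'
from ov import *
s=bot.read_state(); print(s['position'],s['tcp_rot'],s['force'],s['opening'],s['time_s'])
p,d=cap('side','s6')
over('side',p,'s6c',(.5223,.1331),7,[box(-100,100,-65,65,28),box(-90,100,-29,29,34)],150,150,260,260,6)
E
```

```text
[0.47466802 0.12634769 0.139373  ] [[ 9.92658652e-01  1.20948488e-01 -5.14638318e-04]
 [ 1.20948399e-01 -9.92658776e-01 -1.99397622e-04]
 [-5.34977084e-04  1.35689094e-04 -9.99999848e-01]] [ 0.13413169  0.57337334 -2.11097025] 0.4324347933291616 8.7
```

View pics/s6c.png

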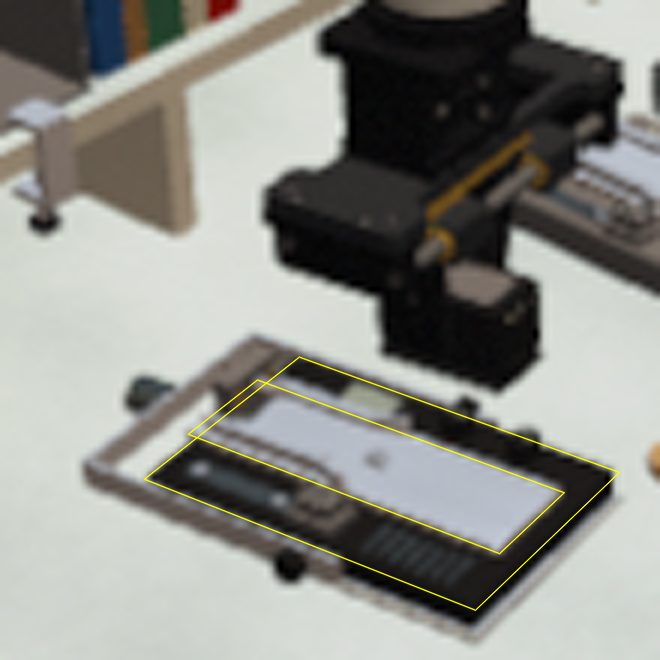

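Request:
jog_arm:
  rows:
    - {"dp":[0,-0.7,20],"turn":[0,0,0],"grip":0}
    - {"dp":[0,-0.7,45],"turn":[0,0,0],"grip":0}
    - {"dp":[0,-0.7,65],"turn":[0,0,0],"grip":0}
    - {"dp":[0,-0.7,73],"turn":[0,0,0],"grip":0}
    - {"dp":[0,-0.7,76.5],"turn":[0,0,0],"grip":0}
    - {"dp":[0,-0.7,78],"turn":[0,0,0],"grip":0}
    - {"dp":[0,-0.7,78],"turn":[0,0,0],"grip":0}
    - {"dp":[0,-0.7,78],"turn":[0,0,0],"grip":0}

```text
time_s: 9.55
position: [0.4751, 0.1279, 0.0624]
tcp_rot: [[0.993, 0.122, 0.002], [0.122, -0.993, 0.0], [0.002, 0.0, -1.0]]
force: [-0.1, 0.2, -1.8]
opening: 0.436
```

Request:
jog_arm:
  rows:
    - {"dp":[0,0,0],"turn":[0,0,0],"grip":0}
    - {"dp":[0,0,1],"turn":[0,0,0],"grip":0}
    - {"dp":[0,0,1.5],"turn":[0,0,0],"grip":0}
    - {"dp":[0,0,1.5],"turn":[0,0,0],"grip":0}

```text
time_s: 9.95
position: [0.4745, 0.128, 0.0602]
tcp_rot: [[0.992, 0.122, 0.0], [0.122, -0.992, 0.0], [0.0, -0.0, -1.0]]
force: [0.1, 0.7, -1.8]
opening: 0.437
```

Request:
jog_arm:
  rows:
    - {"dp":[0,0,0.5],"turn":[0,0,0],"grip":0}
    - {"dp":[0,0,1],"turn":[0,0,0],"grip":0}
    - {"dp":[0,0,1],"turn":[0,0,0],"grip":0}

```text
time_s: 10.25
position: [0.4744, 0.128, 0.06]
tcp_rot: [[0.992, 0.122, 0.0], [0.122, -0.992, 0.0], [0.0, 0.0, -1.0]]
force: [-1.9, 0.8, 6.9]
opening: 0.43
```

Request:
jog_arm:
  rows:
    - {"dp":[0,0.5,-0.7],"turn":[0,0,0],"grip":0}
    - {"dp":[3,0.5,-0.7],"turn":[0,0,0],"grip":0}
    - {"dp":[8,0.5,-0.7],"turn":[0,0,0],"grip":0}
    - {"dp":[14,0.5,-0.7],"turn":[0,0,0],"grip":0}
    - {"dp":[20,0.5,-0.7],"turn":[0,0,0],"grip":0}
    - {"dp":[25,0.5,-0.7],"turn":[0,0,0],"grip":0}
    - {"dp":[29,0.5,-0.7],"turn":[0,0,0],"grip":0}
    - {"dp":[30,0.5,-0.7],"turn":[0,0,0],"grip":0}
    - {"dp":[30,0.5,-0.7],"turn":[0,0,0],"grip":0}

```text
time_s: 11.15
position: [0.5052, 0.1311, 0.06]
tcp_rot: [[0.993, 0.122, 0.001], [0.122, -0.993, 0.0], [0.001, 0.0, -1.0]]
force: [-0.9, -0.6, 3.7]
opening: 0.432
```

```bash
python3 - <<'E'
from ov import *
s=bot.read_state(); print(s['position'],s['force'],s['moment'],s['time_s'])
p,d=cap('side','s7')
over('side',p,'s7c',(.5223,.1331),7,[],150,150,260,260,6)
E
```

```text
[0.5051702  0.1311138  0.05998722] [-0.86540527 -0.58637734  3.70577546] [ 0.04790444 -0.00374771 -0.00256353] 11.15
```

View pics/s7c.png

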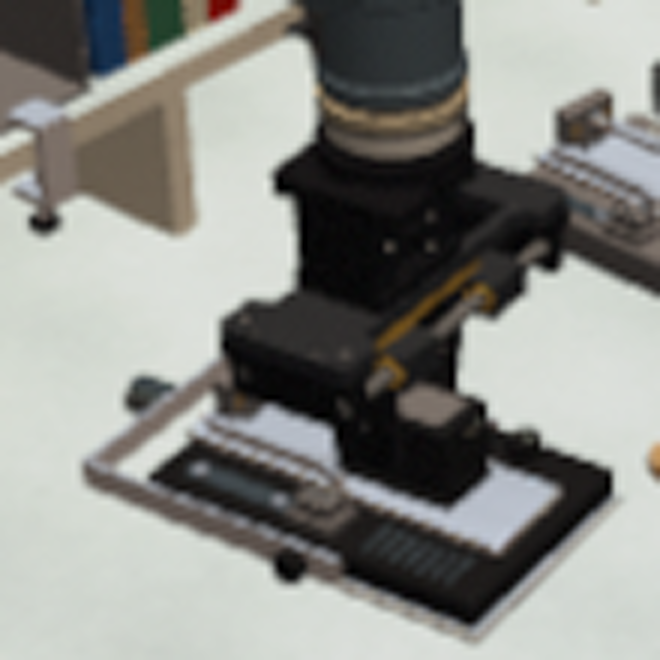

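Request:
jog_arm:
  rows:
    - {"dp":[3,0,0],"turn":[0,0,0],"grip":0}
    - {"dp":[6,0,0],"turn":[0,0,0],"grip":0}
    - {"dp":[9,0,0],"turn":[0,0,0],"grip":0}
    - {"dp":[12,0,0],"turn":[0,0,0],"grip":0}
    - {"dp":[15,0,0],"turn":[0,0,0],"grip":0}
    - {"dp":[18,0,0],"turn":[0,0,0],"grip":0}
    - {"dp":[20,0,0],"turn":[0,0,0],"grip":0}
    - {"dp":[20,0,0],"turn":[0,0,0],"grip":0}

```text
time_s: 12.0
position: [0.5243, 0.1336, 0.06]
tcp_rot: [[0.993, 0.122, 0.0], [0.122, -0.993, 0.0], [0.0, -0.0, -1.0]]
force: [-1.1, 0.2, 5.8]
opening: 0.434
```

Request:
jog_arm:
  rows:
    - {"dp":[3,0,-0.3],"turn":[0,0,0],"grip":0}
    - {"dp":[6,0,-0.3],"turn":[0,0,0],"grip":0}
    - {"dp":[9,0,-0.3],"turn":[0,0,0],"grip":0}
    - {"dp":[12,0,-0.3],"turn":[0,0,0],"grip":0}
    - {"dp":[15,0,-0.3],"turn":[0,0,0],"grip":0}
    - {"dp":[17,0,-0.3],"turn":[0,0,0],"grip":0}
    - {"dp":[17,0,-0.3],"turn":[0,0,0],"grip":0}

```text
time_s: 12.7
position: [0.5419, 0.1357, 0.0601]
tcp_rot: [[0.993, 0.122, 0.001], [0.122, -0.993, 0.0], [0.001, 0.0, -1.0]]
force: [-0.1, 0.2, 1.2]
opening: 0.432
```

Request:
jog_arm:
  rows:
    - {"dp":[1.5,0,0],"turn":[0,0,0],"grip":0}
    - {"dp":[3,0,0],"turn":[0,0,0],"grip":0}
    - {"dp":[4,0,0],"turn":[0,0,0],"grip":0}
    - {"dp":[4,0,0],"turn":[0,0,0],"grip":0}

```text
time_s: 13.1
position: [0.5453, 0.1361, 0.0601]
tcp_rot: [[0.993, 0.122, 0.0], [0.122, -0.993, 0.0], [0.0, -0.0, -1.0]]
force: [-1.5, -0.2, 2.0]
opening: 0.437
```

Request:
jog_arm:
  rows:
    - {"dp":[1.5,0,0],"turn":[0,0,0],"grip":0}
    - {"dp":[3,0,0],"turn":[0,0,0],"grip":0}
    - {"dp":[4,0,0],"turn":[0,0,0],"grip":0}
    - {"dp":[4,0,0],"turn":[0,0,0],"grip":0}

```text
time_s: 13.5
position: [0.5494, 0.1366, 0.0601]
tcp_rot: [[0.993, 0.122, 0.001], [0.122, -0.993, 0.0], [0.001, 0.0, -1.0]]
force: [-0.4, -0.1, 2.4]
opening: 0.432
```

Request:
jog_arm:
  rows:
    - {"dp":[1,0,0],"turn":[0,0,0],"grip":0}
    - {"dp":[2,0,0],"turn":[0,0,0],"grip":0}
    - {"dp":[3,0,0],"turn":[0,0,0],"grip":0}
    - {"dp":[3,0,0],"turn":[0,0,0],"grip":0}

```text
time_s: 13.9
position: [0.5514, 0.1369, 0.0602]
tcp_rot: [[0.992, 0.122, -0.001], [0.122, -0.992, -0.0], [-0.001, -0.0, -1.0]]
force: [-3.0, -1.7, 4.2]
opening: 0.432
```

Request:
jog_arm:
  rows:
    - {"dp":[1,0,0],"turn":[0,0,0],"grip":0}
    - {"dp":[2,0,0],"turn":[0,0,0],"grip":0}
    - {"dp":[3,0,0],"turn":[0,0,0],"grip":0}
    - {"dp":[3,0,0],"turn":[0,0,0],"grip":0}

```text
time_s: 14.3
position: [0.552, 0.137, 0.0602]
tcp_rot: [[0.992, 0.123, -0.006], [0.123, -0.992, -0.001], [-0.006, -0.0, -1.0]]
force: [-7.7, -2.1, 9.3]
opening: 0.433
```

Request:
jog_arm:
  rows:
    - {"dp":[0.7,0,-0.2],"turn":[0,0,0],"grip":0}
    - {"dp":[1.4,0,-0.4],"turn":[0,0,0],"grip":0}
    - {"dp":[2,0,-0.5],"turn":[0,0,0],"grip":0}
    - {"dp":[2,0,-0.5],"turn":[0,0,0],"grip":0}

```text
time_s: 14.7
position: [0.5524, 0.1371, 0.0604]
tcp_rot: [[0.992, 0.123, -0.01], [0.123, -0.992, -0.001], [-0.01, -0.0, -1.0]]
force: [-8.4, -1.4, 8.6]
opening: 0.427
```

```bash
python3 - <<'E'
from ov import *
s=bot.read_state(); print(s['position'],s['force'],s['moment'],s['joint_positions'])
p,d=cap('side','s8')
over('side',p,'s8c',(.5223,.1331),7,[],160,170,250,250,8)
E
```

```text
[0.55238714 0.13711959 0.0603607 ] [-8.43817174 -1.43513104  8.57686368] [-0.34377582  1.40058685  0.01298555] [ 2.71460462e+00  4.05030460e+01  9.71924025e+01 -5.60359810e-02
  4.28676886e+01  8.57058341e+01]
```

View pics/s8c.png

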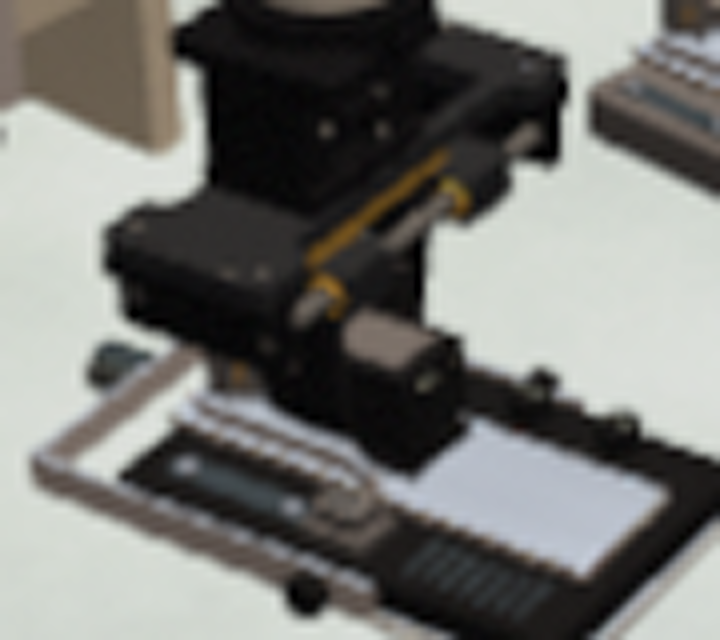

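```bash
python3 - <<'E'
from ov import *
for f,c in [('s7',-17),('s8',30)]:
    p=np.load(f'pics/{f}.npz')['p']
    over('side',p,f+'o',(.5223,.1331),7,[box(c-35,c+35,-19,19,78),box(c-35,c-35,-19,19,34)],170,180,245,250,8)
a=cv2.imread('pics/s7o.png');b=cv2.imread('pics/s8o.png'); cv2.imwrite('pics/cmp.png',cv2.resize(np.hstack([a,b]),(800,373)))
E
```

```text
(no output)
```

View pics/cmp.png

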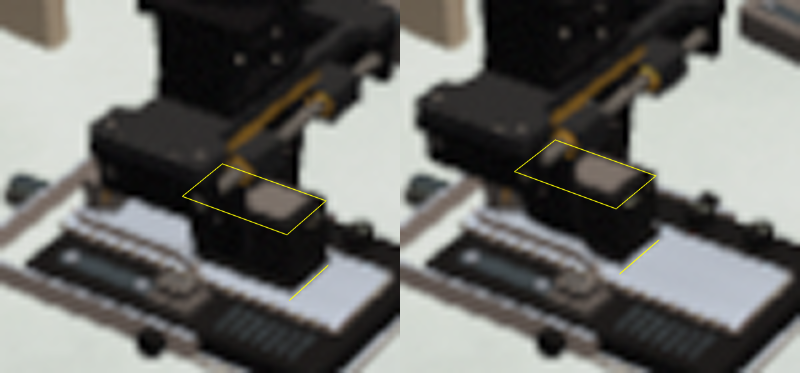

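Request:
jog_arm:
  rows:
    - {"dp":[0.7,0,0],"turn":[0,0,0],"grip":0}
    - {"dp":[1.4,0,0],"turn":[0,0,0],"grip":0}
    - {"dp":[2,0,0],"turn":[0,0,0],"grip":0}
    - {"dp":[2,0,0],"turn":[0,0,0],"grip":0}

```text
time_s: 15.15
position: [0.5537, 0.1373, 0.0604]
tcp_rot: [[0.992, 0.123, -0.011], [0.123, -0.992, -0.001], [-0.011, -0.0, -1.0]]
force: [-10.2, -2.0, 10.0]
opening: 0.433
```

Request:
jog_arm:
  rows:
    - {"dp":[0.7,0,-0.3],"turn":[0,0,0],"grip":0}
    - {"dp":[1.4,0,-0.5],"turn":[0,0,0],"grip":0}
    - {"dp":[2,0,-0.5],"turn":[0,0,0],"grip":0}
    - {"dp":[2,0,-0.5],"turn":[0,0,0],"grip":0}

```text
time_s: 15.55
position: [0.5553, 0.1375, 0.0605]
tcp_rot: [[0.992, 0.123, -0.012], [0.123, -0.992, -0.001], [-0.012, -0.0, -1.0]]
force: [-9.8, -2.4, 7.9]
opening: 0.436
```

Request:
jog_arm:
  rows:
    - {"dp":[0.7,0,0],"turn":[0,0,0],"grip":0}
    - {"dp":[1.4,0,0],"turn":[0,0,0],"grip":0}
    - {"dp":[2,0,0],"turn":[0,0,0],"grip":0}
    - {"dp":[2,0,0],"turn":[0,0,0],"grip":0}

```text
time_s: 15.95
position: [0.5577, 0.1378, 0.0605]
tcp_rot: [[0.992, 0.123, -0.011], [0.123, -0.992, -0.001], [-0.011, -0.0, -1.0]]
force: [-7.7, -2.6, 7.0]
opening: 0.435
```

Request:
jog_arm:
  rows:
    - {"dp":[0.7,0,0],"turn":[0,0,0],"grip":0}
    - {"dp":[1.4,0,0],"turn":[0,0,0],"grip":0}
    - {"dp":[2,0,0],"turn":[0,0,0],"grip":0}
    - {"dp":[2,0,0],"turn":[0,0,0],"grip":0}

```text
time_s: 16.35
position: [0.5598, 0.1381, 0.0604]
tcp_rot: [[0.992, 0.123, -0.011], [0.123, -0.992, -0.001], [-0.011, -0.0, -1.0]]
force: [-8.8, -1.8, 6.3]
opening: 0.434
```

Request:
jog_arm:
  rows:
    - {"dp":[0.5,0,0],"turn":[0,0,0],"grip":0}
    - {"dp":[1,0,0],"turn":[0,0,0],"grip":0}
    - {"dp":[1.5,0,0],"turn":[0,0,0],"grip":0}
    - {"dp":[1.5,0,0],"turn":[0,0,0],"grip":0}

```text
time_s: 16.75
position: [0.5609, 0.1382, 0.0604]
tcp_rot: [[0.992, 0.123, -0.012], [0.123, -0.992, -0.001], [-0.012, -0.0, -1.0]]
force: [-10.2, -2.9, 8.7]
opening: 0.434
```

Request:
jog_arm:
  rows:
    - {"dp":[0.5,0,0],"turn":[0,0,0],"grip":0}
    - {"dp":[1,0,0],"turn":[0,0,0],"grip":0}
    - {"dp":[1,0,0],"turn":[0,0,0],"grip":0}

```text
time_s: 17.05
position: [0.5616, 0.1383, 0.0604]
tcp_rot: [[0.992, 0.123, -0.013], [0.123, -0.992, -0.001], [-0.013, -0.0, -1.0]]
force: [-9.4, -2.3, 8.8]
opening: 0.436
```

Request:
jog_arm:
  rows:
    - {"dp":[0.5,0,0],"turn":[0,0,0],"grip":0}
    - {"dp":[1,0,0],"turn":[0,0,0],"grip":0}
    - {"dp":[1,0,0],"turn":[0,0,0],"grip":0}

```text
time_s: 17.35
position: [0.5622, 0.1384, 0.0604]
tcp_rot: [[0.992, 0.123, -0.013], [0.123, -0.992, -0.002], [-0.014, -0.0, -1.0]]
force: [-11.4, -2.8, 8.3]
opening: 0.434
```

Request:
jog_arm:
  rows:
    - {"dp":[0.5,0,0],"turn":[0,0,0],"grip":0}
    - {"dp":[1,0,0],"turn":[0,0,0],"grip":0}
    - {"dp":[1,0,0],"turn":[0,0,0],"grip":0}

```text
time_s: 17.65
position: [0.5628, 0.1384, 0.0604]
tcp_rot: [[0.992, 0.123, -0.014], [0.123, -0.992, -0.002], [-0.014, -0.0, -1.0]]
force: [-11.4, -2.9, 9.2]
opening: 0.433
```

Request:
jog_arm:
  rows:
    - {"dp":[0.5,0,0],"turn":[0,0,0],"grip":0}
    - {"dp":[1,0,0],"turn":[0,0,0],"grip":0}
    - {"dp":[1,0,0],"turn":[0,0,0],"grip":0}

```text
time_s: 17.95
position: [0.5634, 0.1385, 0.0604]
tcp_rot: [[0.992, 0.123, -0.015], [0.123, -0.992, -0.002], [-0.015, -0.0, -1.0]]
force: [-11.5, -3.6, 11.3]
opening: 0.437
```

Request:
jog_arm:
  rows:
    - {"dp":[0.5,0,-0.4],"turn":[0,0,0],"grip":0}
    - {"dp":[1,0,-0.4],"turn":[0,0,0],"grip":0}
    - {"dp":[1,0,-0.4],"turn":[0,0,0],"grip":0}

```text
time_s: 18.25
position: [0.5634, 0.1385, 0.0605]
tcp_rot: [[0.992, 0.123, -0.017], [0.123, -0.992, -0.002], [-0.017, -0.0, -1.0]]
force: [-12.7, -3.6, 9.6]
opening: 0.436
```

Request:
jog_arm:
  rows:
    - {"dp":[0.5,0,0],"turn":[0,0,0],"grip":0}
    - {"dp":[1,0,0],"turn":[0,0,0],"grip":0}
    - {"dp":[1,0,0],"turn":[0,0,0],"grip":0}

```text
time_s: 18.55
position: [0.564, 0.1386, 0.0605]
tcp_rot: [[0.992, 0.123, -0.018], [0.123, -0.992, -0.002], [-0.018, -0.0, -1.0]]
force: [-14.2, -2.9, 10.1]
opening: 0.435
```

Request:
jog_arm:
  rows:
    - {"dp":[0.5,0,0],"turn":[0,0,0],"grip":0}
    - {"dp":[1,0,0],"turn":[0,0,0],"grip":0}
    - {"dp":[1,0,0],"turn":[0,0,0],"grip":0}

```text
time_s: 18.85
position: [0.5657, 0.1388, 0.0604]
tcp_rot: [[0.992, 0.123, -0.017], [0.123, -0.992, -0.002], [-0.017, -0.0, -1.0]]
force: [-13.1, -3.6, 8.2]
opening: 0.433
```

Request:
jog_arm:
  rows:
    - {"dp":[-2,0,0],"turn":[0,0,0],"grip":0}
    - {"dp":[-4,0,0],"turn":[0,0,0],"grip":0}
    - {"dp":[-6,0,0],"turn":[0,0,0],"grip":0}
    - {"dp":[-8,0,0],"turn":[0,0,0],"grip":0}
    - {"dp":[-9,0,0],"turn":[0,0,0],"grip":0}
    - {"dp":[-9,0,0],"turn":[0,0,0],"grip":0}

```text
time_s: 19.45
position: [0.564, 0.1385, 0.0607]
tcp_rot: [[0.993, 0.122, -0.001], [0.122, -0.993, 0.0], [-0.001, -0.0, -1.0]]
force: [-3.1, 0.5, -7.8]
opening: 0.431
```

Request:
jog_arm:
  rows:
    - {"dp":[-1,0,0.7],"turn":[0,0,0],"grip":0}
    - {"dp":[-2,0,0.7],"turn":[0,0,0],"grip":0}
    - {"dp":[-3,0,0.7],"turn":[0,0,0],"grip":0}
    - {"dp":[-3,0,0.7],"turn":[0,0,0],"grip":0}

```text
time_s: 19.85
position: [0.5637, 0.1384, 0.061]
tcp_rot: [[0.993, 0.122, 0.005], [0.122, -0.993, 0.001], [0.005, -0.0, -1.0]]
force: [3.4, 3.2, -10.6]
opening: 0.433
```

Request:
jog_arm:
  rows:
    - {"dp":[1.5,0,1],"turn":[0,0,0],"grip":0}
    - {"dp":[1.5,0,1],"turn":[0,0,0],"grip":0.5}
    - {"dp":[1.5,0,1],"turn":[0,0,0],"grip":0.75}
    - {"dp":[1.5,0,1],"turn":[0,0,0],"grip":0.75}
    - {"dp":[1.5,0,1],"turn":[0,0,0],"grip":0.75}
    - {"dp":[1.5,0,1],"turn":[0,0,0],"grip":0.75}
    - {"dp":[1.5,0,1],"turn":[0,0,0],"grip":0.75}

```text
time_s: 20.55
position: [0.5629, 0.1382, 0.0599]
tcp_rot: [[0.993, 0.122, -0.0], [0.122, -0.993, -0.0], [-0.0, 0.0, -1.0]]
force: [-0.4, 0.2, 0.1]
opening: 0.738
```

Request:
jog_arm:
  rows:
    - {"dp":[0,0,-20],"turn":[0,0,0],"grip":0.75}
    - {"dp":[0,0,-50],"turn":[0,0,0],"grip":0.75}
    - {"dp":[0,0,-90],"turn":[0,0,0],"grip":0.75}
    - {"dp":[0,0,-130],"turn":[0,0,0],"grip":0.75}
    - {"dp":[0,30,-160],"turn":[0,0,0],"grip":0.75}
    - {"dp":[0,80,-180],"turn":[0,0,0],"grip":0.75}
    - {"dp":[0,130,-180],"turn":[0,0,0],"grip":0.75}
    - {"dp":[0,180,-180],"turn":[0,0,0],"grip":0.75}
    - {"dp":[0,230,-180],"turn":[0,0,0],"grip":0.75}
    - {"dp":[0,280,-180],"turn":[0,0,0],"grip":0.75}

```text
time_s: 21.55
position: [0.5964, -0.1379, 0.24]
tcp_rot: [[0.993, 0.122, 0.0], [0.122, -0.993, 0.0], [0.0, -0.0, -1.0]]
force: [1.4, 0.0, -0.3]
opening: 0.753
```

```bash
python3 - <<'E'
from ov import *
s=bot.read_state(); print(s['position'],s['force'],s['opening'],s['time_s'])
p,d=cap('side','s9'); t,d=cap('top','t9')
over('side',p,'s9c',(.5223,.1331),7,[box(8,78,-19,19,78)],160,180,250,255,8)
over('top',t,'t9c',(.5223,.1331),7,[box(8,78,-19,19,78)],165,125,255,240,5)
C=cloud('top',d); m=(C[...,0]>.45)&(C[...,0]<.68)&(C[...,1]>.08)&(C[...,1]<.2)&(abs(C[...,2]-.079)<.005)
print(m.sum()); r=cv2.minAreaRect((C[m][:,:2]*1000).astype(np.float32)); print(r)
q=np.array(r[0])/1000-[.5223,.1331]; print('light frame',q[0]*.9925+q[1]*.1219,-q[0]*.1219+q[1]*.9925)
E
```

```text
[ 0.59639599 -0.13788179  0.24000072] [ 1.43368248  0.01281067 -0.33865533] 0.7528160828196551 21.55
375
((561.2199096679688, 136.84197998046875), (70.01905059814453, 37.92795944213867), 7.036011695861816)
light frame 0.039084157705078136 -0.0010304218579101675
```

View pics/s9c.png

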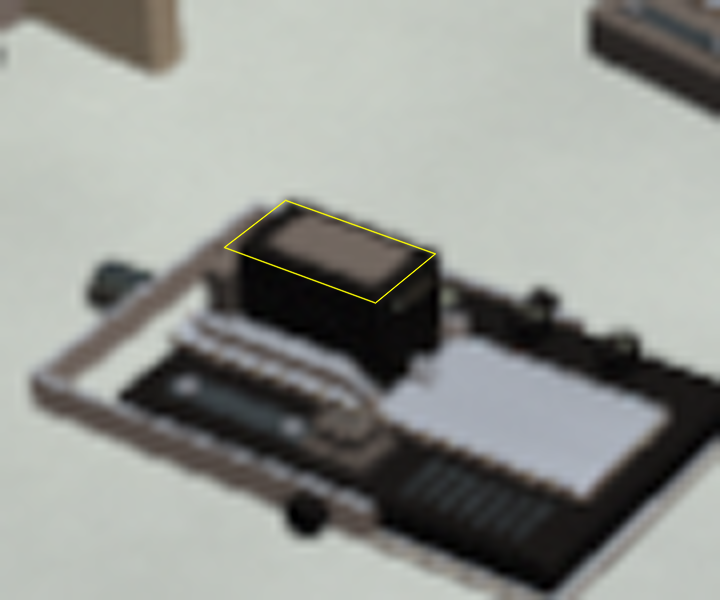

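View pics/t9c.png

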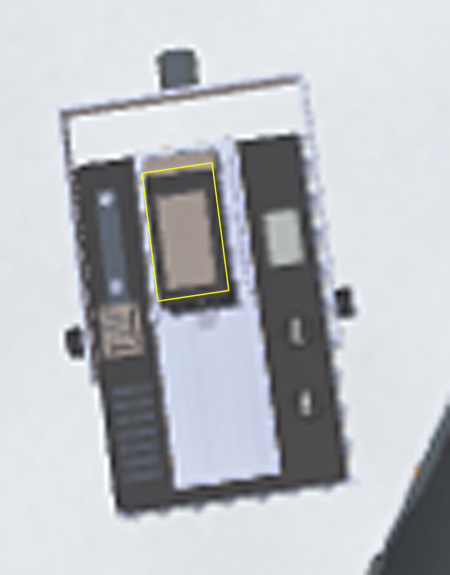

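Request:
jog_arm:
  rows:
    - {"dp":[0,0,0],"turn":[0,0,0],"grip":0.75}
    - {"dp":[0,0,0],"turn":[0,0,0],"grip":0.75}
    - {"dp":[0,0,0],"turn":[0,0,0],"grip":0.75}
    - {"dp":[0,0,0],"turn":[0,0,0],"grip":0.75}
    - {"dp":[0,0,0],"turn":[0,0,0],"grip":0.75}

```text
time_s: 22.15
position: [0.5967, -0.1348, 0.24]
tcp_rot: [[0.992, 0.124, -0.0], [0.124, -0.992, 0.0], [-0.0, -0.0, -1.0]]
force: [-1.0, -0.2, -0.4]
opening: 0.75
```

```bash
python3 - <<'E'
from ov import *
t,d=cap('top','t10')
C=cloud('top',d); m=(C[...,0]>.45)&(C[...,0]<.68)&(C[...,1]>.08)&(C[...,1]<.2)&(abs(C[...,2]-.079)<.005)
print(cv2.minAreaRect((C[m][:,:2]*1000).astype(np.float32)))
over('side',np.load('pics/s9.npz')['p'],'s9z',(.5223,.1331),7,[],200,215,225,240,20)
E
```

```text
((561.3727416992188, 136.94252014160156), (70.53398895263672, 38.670196533203125), 7.003014087677002)
```

View pics/s9z.png

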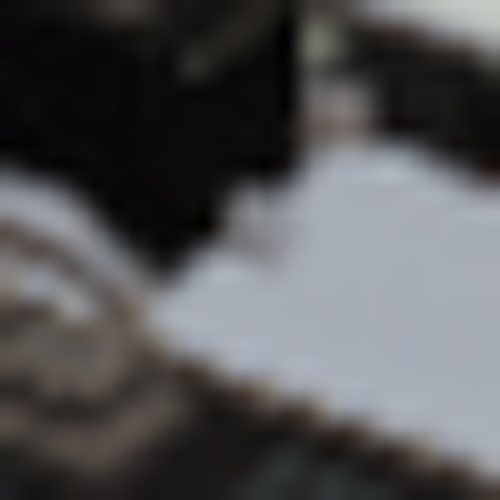

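View pics/t10.png

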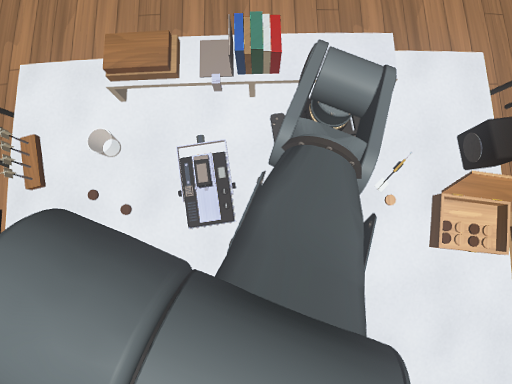

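The crop shows the tooth standing up behind the pack's rear face (around (255,220)). The pack has not moved, and the cup and the discs in view are where they were.

```bash
python3 -c "
from rig import bot
print(bot.hand_in())"
```

```text
the job is handed in; nothing more can be done
None
```

The pack is in the light's rails and clicked home, the gripper has let go, and I handed the job in at about 22 s of the 58 s allowed. `hand_in` gives no verdict, so I don't have the official result.

**What I did:** I pressed the charger's catch pad with the closed fingers, using about 4 N. The pack popped back about 12 mm and I saw it still in the charger's rails. I then slid it off, set it on the light's plate and fed it into the rails. It went home at a push of about 14–15 N at most, with a small jump as the force dropped.

**Last checks:**
- **Clicked in:** with the grip still on, a backward pull of about 4 N moved the pack no more than about 0.3 mm. Once released, it did not move between two top pictures about 0.6 s apart.
- **Catch:** the light's catch tooth can be seen standing up behind the pack.
- **Position:** the top camera puts the pack's centre at light x of about 39 mm and y of about -1 mm, lying straight to within 0.1 degrees. The stop therefore appears to be set about 2–4 mm nearer than nominal.
- **Surroundings:** the cup and dart, and three of the discs, look unmoved in the last top picture. The arm hid the fourth disc, and I never worked near it. The arm was held clear, about 0.24 m above the charger.

**What did not fully agree:**
- **Side camera:** it disagreed with the top camera by about 2–3 mm, so I relied on the top camera.
- **Not read directly:** I judged the catch and pusher positions from touch and pictures, as the interface does not report them.

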